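Show the workmate which part goes where

ROBOT

A 6-joint arm with a two-finger parallel gripper is mounted at the origin on the work surface. World frame = base frame: x ahead of the robot, y to its left, z up, the work surface at z = 0. Lengths are in m, angles in degrees, forces in N, time in s.
With the tool pointing down it reaches from about 0.325 to 0.775 m from the base axis. Payload 5.5 kg.
Tool frame: the origin (TCP) lies at the very end of the fingers, on their centre line; the grasp point (between the pads) lies env.grip_depth behind it (env.grip_depth is the distance from the TCP to the grasp point, in m); z points along the fingers, y is the direction in which the jaws open and shut (so a half turn about z gives the same grasp; the last joint's range is limited). The gripper opens to 88 mm and grips with 3 to 60 N. Pads are 20 mm wide; open, the fingers measure 115 mm over their backs; the gripper's body (75 mm by 178 mm) begins 61 mm behind the grasp point.
Start: joints at [-73.78, 5.22, 70.514, -0, 104.267, -3.249], TCP at [0.2, -0.566, 0.223] pointing down, gripper open.
Joint ranges: [-164.24, 164.24], [-49.07, 125.15], [9.68, 141.18], [-86.29, 266.29], [3.28, 154.24], [-151.56, 151.56]. Speed limits (degrees/s): [147.25, 147.25, 172.46, 180, 180, 180].

INTERFACE

Orientations are given as a 3x3 rotation matrix whose columns are the frame's x, y, z axes.
In Python, from plant import env, viewer gives the robot as it stands.
- The arm moves only by the tool step_arm, never from a script. Its argument "targets" is a list of rows, each an object of numbers: "tx", "ty", "tz": the shift along the world's x, y, z scaled (see below); "ax", "ay", "az": the turn, a rotation vector about the world's x, y, z scaled (see below); "fingers": the opening, from -1 (shut) to 1 (fully open). In form: [{"tx": .., "ty": .., "tz": .., "ax": .., "ay": .., "az": .., "fingers": ..}, ...]. A call has 1 to 8 rows; each row is the pose to reach, as a shift and turn from the pose measured when the call began; what a row does not reach only later rows make up. The controller multiplies each number of a shift by 0.15 m and each number of a turn by 0.5 rad. A row lasts 1/8 s, in which the tool goes at most 62.5 mm and 10.7 degrees, less where a joint would pass 70% of its speed; a pose out of reach is approached as far as the arm can. A call with a number of a shift or a turn outside -1 to 1 is refused whole. A call with a gripper value outside its range is refused whole. The fingers move at their own pace and stop on an object; "grip_force" is the grip in N (left out, the last holds). Time passes only in rows, so rows that repeat a pose let the fingers close. It gives the time, the measured TCP pose, the force and the opening at its end, in the units of the state.
- env.get_state(): the state, without advancing time (a new reading comes with each control period).
- viewer.camera(name): name is "scene" or "top"; returns a dict with "frame" (400x640x3 uint8, red, green, blue), "K" (3x3 intrinsics, pixels), "eye" and "rotation" of the camera in the world. Camera axes: x right, y up, looking along -z (the intrinsics and any distortion apply to the point x, -y, -z); pixel columns grow to the right and rows downward; lengths in m; the calibration is good to about 2 mm. A picture is of the moment at which its call begins. There is no depth.
- env.finish_job(): hands the job in, once; it reports no verdict.
The state is a dict: "clock": time; "joint_positions": joint angles; "joint_velocities": joint speeds; "effort": joint torques, N m; "tcp_pos": TCP position; "tcp_rot": TCP orientation; "ft_force": force on the tool from outside, world axes, zero at the start; "torque": the same for the moment, N m; "grip_width": opening from 0.0 (shut) to 1.0 (fully open).
Only numpy, scipy, OpenCV 4.12 (cv2) and the standard library are available. Lean on these libraries where they do the work, as an engineer would, in place of code of your own. Each camera call takes 0.05 s, during which the arm holds its last target.

TASK

Press the call button fully down and let it up to call your workmate, then show the job by pointing straight down with the gripper's tip, two or three centimetres off and without touching: first at the one undrilled disc loose on the bench, for two seconds, then at the empty nest of the drilling fixture, for two seconds, and finish there, still pointing. Between these, rise and travel well above everything, so that you do not point closely at any other part. Touch none of the discs, the fixture or the things lying about, and leave them all where they are.

Things in the scene. Friction and masses are not known exactly. Their poses are not given: they have to be found in the camera images.
- call (a joint): Travel of the call button in m: 0 is up, 0.006 is fully down. A spring pushes it up; fully down takes about 5 N; over 0.0045 counts as pressed.
- call_top (a point): Centre of the top of the call button's round white cap (32 mm diameter), 52 mm above the bench when up; the point moves with the cap. The button is pressed straight down. Its round black housing stands on a grey box 70 x 70 x 30 mm on the bench. It is the only button.
- blank: turned aluminium disc, 50 mm diameter, 20 mm high, solid, with a plain flat top and no bore: the undrilled one. Loose, flat on the bench. Origin: centre of its underside.
- blank_top (a point): Centre of the flat top of the undrilled disc, 20 mm above the bench.
- drilled_a: turned aluminium disc, 50 mm diameter, 20 mm high, with a 24 mm bore right through it (already drilled), loose on the bench. Origin: centre of its underside.
- drilled_b: turned aluminium disc, 50 mm diameter, 20 mm high, with a 24 mm bore right through it (already drilled), loose on the bench. Origin: centre of its underside.
- fixture: The drilling fixture: dark steel base plate 120 x 300 x 12 mm lying on the bench, carrying three equal nest blocks in a row, 95 mm apart along its long (y) axis; one nest is empty, and it may be any of the three. Origin: centre of its underside.
- nest_free: The empty nest: square aluminium nest block, 80 x 80 x 20 mm, fixed on the fixture plate (block top 32 mm above the bench), with a round recess 53 mm wide and 10 mm deep in its top. Origin: centre of its underside.
- nest_free_mouth (a point): Centre of the empty recess, level with the block's top face, 32 mm above the bench; its z axis points up.
- nest_full_a: A filled nest: square aluminium nest block, 80 x 80 x 20 mm, fixed on the fixture plate (block top 32 mm above the bench), with a round recess 53 mm wide and 10 mm deep in its top. Origin: centre of its underside.
- nest_full_b: A filled nest: square aluminium nest block, 80 x 80 x 20 mm, fixed on the fixture plate (block top 32 mm above the bench), with a round recess 53 mm wide and 10 mm deep in its top. Origin: centre of its underside.
- seated_a: turned aluminium disc, 50 mm diameter, 20 mm high, with a 24 mm bore right through it (already drilled), sitting in filled nest a, its top 42 mm above the bench. Origin: centre of its underside.
- seated_b: turned aluminium disc, 50 mm diameter, 20 mm high, with a 24 mm bore right through it (already drilled), sitting in filled nest b, its top 42 mm above the bench. Origin: centre of its underside.
- bush: Bystander: steel flanged bush standing on its flange, flange 36 mm wide, 42 mm high, among the loose discs. Origin: centre of its underside.
- bolt: Bystander: steel hex bolt standing on its head, head 28 mm wide, 50 mm high, among the loose discs. Origin: centre of its underside.
- screwdriver: Bystander: screwdriver lying on the bench, about 30 mm thick at most. Its x axis runs along it.
- wrench: Bystander: steel wrench lying on the bench, under 15 mm high. Its x axis runs along it.
- hammer: Bystander: hammer lying on the bench, under 50 mm high. Its x axis runs along it.
- oil_bottle: Bystander: white bottle, 56 mm diameter, 150 mm high, standing left of the fixture; the tallest thing near the work. Origin: centre of its underside.
- carton: Bystander: cardboard box 100 x 120 x 80 mm, at the back of the bench. Origin: centre of its underside.
There are look-alikes about, which are no part of the job. Leave any turquoise look-alike of the blank alone. What is shaped like the part that bears call but red is not meant.

How it is judged (in metres and radians):
On the way, in this order (a step that is already met when the one before it is completed fails the run):
1. the call button is pressed (value of joint call above 0.0045 m), for 0.05 s.
2. the button is up again (value of joint call below 0.0015 m), for 0.1 s.
3. the gripper points at the undrilled disc from just above for 1.5 s (horizontal distance between the grasp point and blank_top below 0.02 m and z of the grasp point in the frame of blank_top between 0.022 and 0.08 m), for 1.5 s.
4. the gripper points at the empty nest from just above for 1.5 s (horizontal distance between the grasp point and nest_free_mouth below 0.02 m and z of the grasp point in the frame of nest_free_mouth between 0.022 and 0.08 m), for 1.5 s.
At the end, for the whole second after the job is handed in: The gripper still points at the empty nest (sideways within 20 mm of the recess's centre, fingertips about 3 to 60 mm above the block's top), the button is up, and all discs and bystanders are at rest within 5 mm of where they began (all of step 4 and value of joint call below 0.0015 m and not (distance of any of blank, drilled_a, drilled_b, seated_a, seated_b, bush, bolt, screwdriver, wrench, hammer, oil_bottle, carton from where it was at the start of the episode above 0.005 m) and linear speed of each of blank, drilled_a, drilled_b, seated_a, seated_b below 0.02 m/s); the robot touches nothing.
It fails at once if the robot touches a disc, a nest or the fixture (contact force between any of the fingers, the arm and blank above 0.3 N or contact force between any of the fingers, the arm and drilled_a above 0.3 N or contact force between any of the fingers, the arm and drilled_b above 0.3 N or contact force between any of the fingers, the arm and seated_a above 0.3 N or contact force between any of the fingers, the arm and seated_b above 0.3 N or contact force between any of the fingers, the arm and fixture above 0.3 N or contact force between any of the fingers, the arm and nest_free above 0.3 N or contact force between any of the fingers, the arm and nest_full_a above 0.3 N or contact force between any of the fingers, the arm and nest_full_b above 0.3 N).
It fails at once if the robot touches a bystander (contact force between any of the fingers, the arm and bush above 0.3 N or contact force between any of the fingers, the arm and bolt above 0.3 N or contact force between any of the fingers, the arm and screwdriver above 0.3 N or contact force between any of the fingers, the arm and wrench above 0.3 N or contact force between any of the fingers, the arm and hammer above 0.3 N or contact force between any of the fingers, the arm and oil_bottle above 0.3 N or contact force between any of the fingers, the arm and carton above 0.3 N).
It fails at once if a disc or a bystander is moved by more than 5 mm, or lifted (distance of any of blank, drilled_a, drilled_b, seated_a, seated_b, bush, bolt, screwdriver, wrench, hammer, oil_bottle, carton from where it was at the start of the episode above 0.005 m).
It fails at once if the gripper points closely at another part (within 20 mm sideways, fingertips less than about 30 mm above a drilled disc, the bush or the bolt) ((horizontal distance between the grasp point and drilled_a below 0.02 m and z of the grasp point in the frame of drilled_a between -0.05 and 0.07 m) or (horizontal distance between the grasp point and drilled_b below 0.02 m and z of the grasp point in the frame of drilled_b between -0.05 and 0.07 m) or (horizontal distance between the grasp point and seated_a below 0.02 m and z of the grasp point in the frame of seated_a between -0.05 and 0.07 m) or (horizontal distance between the grasp point and seated_b below 0.02 m and z of the grasp point in the frame of seated_b between -0.05 and 0.07 m) or (horizontal distance between the grasp point and bush below 0.02 m and z of the grasp point in the frame of bush between -0.05 and 0.092 m) or (horizontal distance between the grasp point and bolt below 0.02 m and z of the grasp point in the frame of bolt between -0.05 and 0.1 m)).
It also fails if it takes over 53 s, if anything falls off the work surface, if the arm or the gripper's body presses on something with over 40 N, if the wrist force passes 120 N, or if a joint passes its speed limit or range.

## Working session

There is one attempt and no reset: what is moved stays moved. The work goes in short steps, Python scripts to look and compute and a tool call to move; the robot and the scene stay as the last step left them, time stands still between calls to the robot, and variables do not carry over. Pictures are saved under pics/ and viewed, and the job is handed in when it is done.

Besides the shell and the picture viewer there is one more tool, called as name([rows], argument=value, ...), one row to a line, values as JSON. step_arm: Moves the arm, as the interface text tells. Shifts and turns lie within -1 to 1; 1 stands for 0.15 m of shift or 0.5 rad of turn. Its arguments: {"type":"object","properties":{"targets":{"type":"array"},"grip_force":{"type":"number"}},"required":["targets"]}

```bash
mkdir -p pics; ls
python3 - <<'E'
from plant import env, viewer
import cv2, pickle
s=env.get_state();print(s, env.grip_depth)
d={}
for n in("scene","top"):
    c=viewer.camera(n);d[n]=c
    cv2.imwrite(f"pics/{n}0.png",cv2.cvtColor(c["frame"],cv2.COLOR_RGB2BGR));print(n,c["K"],c["eye"],c["rotation"],[k for k in c])
pickle.dump(d,open("c0.pkl","wb"))
E
```

```text
pics
{'clock': 0.0, 'joint_positions': array([-7.37794456e+01,  5.26476779e+00,  7.05808376e+01, -1.96673578e-03,
        1.04266034e+02, -3.24846951e+00]), 'joint_velocities': array([-0.03364366,  0.00644602,  0.00095445,  0.07630737, -0.00514747,
       -0.10877846]), 'effort': array([ 2.83430809e-04, -4.46453583e+01, -4.06439102e+01,  6.96845795e-02,
        2.95430166e-02, -1.75800037e-04]), 'tcp_pos': array([ 0.19988706, -0.56541985,  0.2214998 ]), 'tcp_rot': array([[ 9.42824651e-01,  3.33288681e-01, -5.76222081e-04],
       [ 3.33289170e-01, -9.42822817e-01,  1.86162192e-03],
       [ 7.71821877e-05, -1.94723162e-03, -9.99998101e-01]]), 'ft_force': array([ 0.15891913,  0.09989852, -0.50140691]), 'torque': array([ 0.01928107, -0.01642391,  0.0097161 ]), 'grip_width': 1.0016639416477953} 0.0187
scene [[505.41231983   0.         322.68542306]
 [  0.         505.41231983 202.63275726]
 [  0.           0.           1.        ]] [0.86611765 0.6071523  1.15929594] [[-0.87976177 -0.39551416  0.26379496]
 [ 0.47534829 -0.74108346  0.47417223]
 [ 0.00795225  0.54255308  0.83998388]] ['frame', 'K', 'eye', 'rotation']
top [[397.32021812   0.         315.7497689 ]
 [  0.         397.32021812 200.12010677]
 [  0.           0.           1.        ]] [ 0.35143719 -0.02090914  1.13604865] [[-0.02809775  0.98674132 -0.15985019]
 [-0.99953291 -0.02965708 -0.00737715]
 [-0.01202003  0.15956825  0.98711372]] ['frame', 'K', 'eye', 'rotation']
```

View pics/scene0.png

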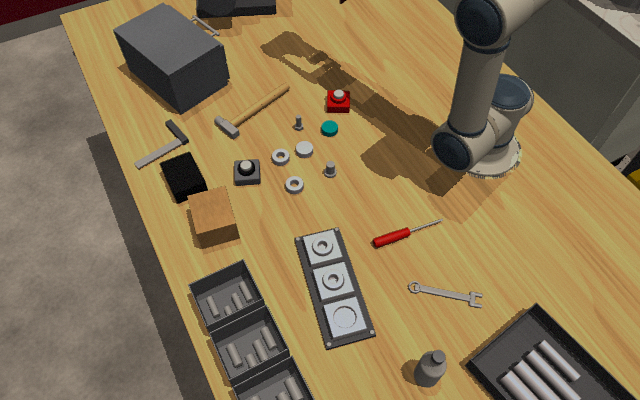

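View pics/top0.png

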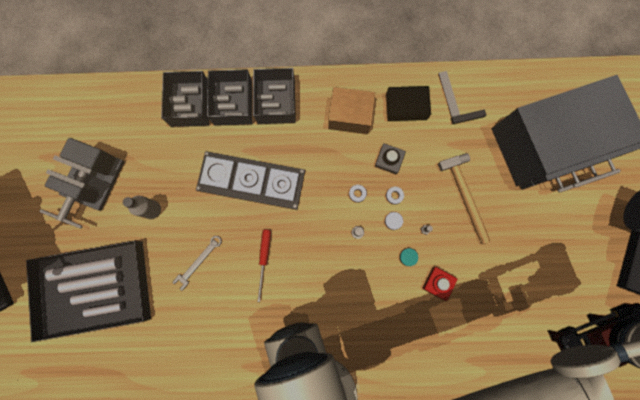

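The call button (white cap on a grey box) is at scene (246,168) and top (392,156). The undrilled disc is at scene (304,149) and top (394,221). The empty nest is at scene (344,317) and top (217,172). I'll refine these with zoomed crops and cast rays.

```bash
cat > h.py <<'E'
import numpy as np,cv2,pickle
def ray(c,u,v):
    K=c["K"];d=np.linalg.inv(K)@[u,v,1.];d=np.array([d[0],-d[1],-d[2]])
    return np.array(c["eye"]),np.array(c["rotation"])@d
def onz(c,u,v,z):
    e,d=ray(c,u,v);return e+d*(z-e[2])/d[2]
def tri(a,b):
    A=np.zeros((3,3));r=np.zeros(3)
    for e,d in(a,b):
        d=d/np.linalg.norm(d);P=np.eye(3)-np.outer(d,d);A+=P;r+=P@e
    return np.linalg.solve(A,r)
E
python3 - <<'E'
from h import *
d=pickle.load(open("c0.pkl","rb"))
pts={"call":((246,168),(392,156),.052),"blank":((304,149),(394,221),.02),"nest":((344,317),(217,172),.032),
"bush":((330,168),(359,231),.042),"bolt":((298,120),(427,228),.05),"dA":((281,157),(358,193),.02),"dB":((294,185),(395,195),.02),"red":((339,96),(443,284),.05),"bottle":((433,358),(133,203),.15)}
for k,(s,t,z) in pts.items():
    print(k,onz(d["scene"],*s,z)[:2].round(4),onz(d["top"],*t,z)[:2].round(4),tri(ray(d["scene"],*s),ray(d["top"],*t)).round(4))
tiles=[]
for k in("call","blank","nest"):
    row=[]
    for n,i in(("scene",0),("top",1)):
        u,v=pts[k][i];f=d[n]["frame"][v-25:v+25,u-30:u+30]
        im=cv2.resize(cv2.cvtColor(f,cv2.COLOR_RGB2BGR),(360,200*3//2-100),interpolation=cv2.INTER_NEAREST)
        row.append(im)
        g=f.min(2);
        # bright low-saturation blob nearest centre
        hs=cv2.cvtColor(f,cv2.COLOR_RGB2HSV);m=((hs[...,1]<50)&(hs[...,2]>130)).astype(np.uint8)
        nn,l,st,ce=cv2.connectedComponentsWithStats(m)
        for j in range(1,nn):
            if st[j,4]>15: print(k,n,st[j],ce[j].round(2)+[u-30,v-25])
    tiles.append(np.hstack(row))
cv2.imwrite("pics/crops.png",np.vstack(tiles))
E
```

```text
call [ 0.6493 -0.2152] [ 0.646  -0.2304] [ 0.6481 -0.2315  0.034 ]
blank [ 0.4684 -0.2231] [ 0.466  -0.2311] [ 0.4659 -0.232   0.0095]
nest [0.6185 0.2717] [0.62  0.267] [0.6193 0.2693 0.0284]
bush [ 0.4435 -0.114 ] [ 0.439  -0.1293] [ 0.4382 -0.1292  0.022 ]
bolt [ 0.4448 -0.3057] [ 0.4412 -0.3141] [ 0.4412 -0.3164  0.0382]
dA [ 0.5395 -0.228 ] [ 0.5491 -0.1335] [ 0.5509 -0.1376  0.12  ]
dB [ 0.5504 -0.1237] [ 0.5401 -0.2383] [ 0.5362 -0.2376 -0.1105]
red [ 0.2916 -0.3338] [ 0.2905 -0.3458] [ 0.2873 -0.3473  0.0372]
bottle [0.5305 0.4639] [0.5176 0.448 ] [0.5219 0.4603 0.1242]
call scene [56  7  4 11 31] [273.87 155.06]
call scene [25 17 10  9 73] [245.53 164.22]
call top [25 20 10 10 84] [391.6  155.32]
blank scene [ 22  17  17  13 174] [304.02 147.06]
blank scene [  0  25  15  13 119] [280.8  154.87]
blank scene [53 37  7  6 38] [330.03 163.63]
blank top [23  0 17  8 83] [395.   199.27]
blank top [ 22  16  17  18 241] [393.87 220.3 ]
nest scene [  6   0  29   8 119] [330.26 294.07]
nest scene [  10    5   43   40 1102] [344.5 316.9]
nest top [ 13  10  33  31 737] [216.52 172.04]
nest top [ 46  16  14  29 308] [240.37 177.71]
```

View pics/crops.png

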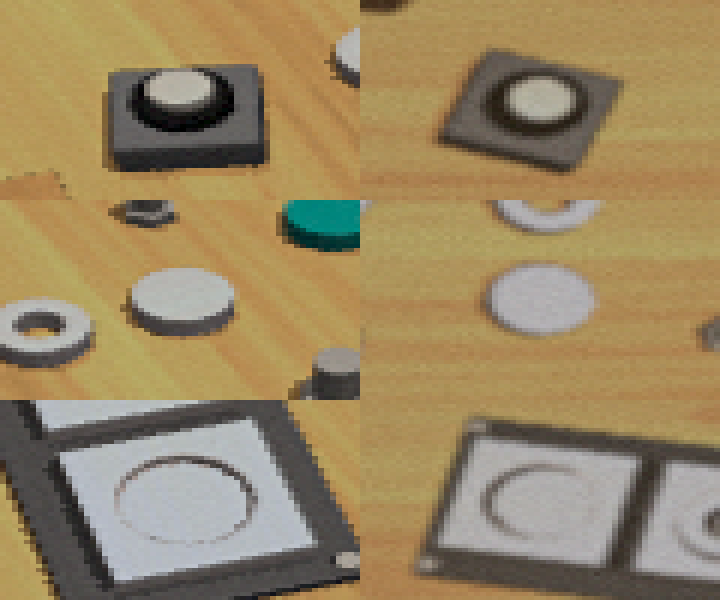

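The crops show the cap, the plain disc and the empty recess clearly. I'll recompute from the blob centroids, and also measure the neighbours I have to clear.

Run:
```python
from h import *
d=pickle.load(open("c0.pkl","rb"))
pts={"call":((245.5,164.2),(391.6,155.3),.052),"blank":((304.0,147.1),(393.9,220.3),.02),"nest":((344.5,316.9),(216.5,172.0),.032),
"bush":((330,163.5),(358,230.5),.042),"bolt":((298,117),(426,228),.05),"dA":((280.8,155),(395,195),.02),"dB":((294,184),(358,193),.02)}
for k,(s,t,z) in pts.items():
    print(k,onz(d["scene"],*s,z)[:2].round(4),onz(d["top"],*t,z)[:2].round(4),tri(ray(d["scene"],*s),ray(d["top"],*t)).round(4))
```

```text
call [ 0.6453 -0.2277] [ 0.6481 -0.2294] [ 0.6465 -0.2281  0.0531]
blank [ 0.4652 -0.2293] [ 0.468  -0.2309] [ 0.4667 -0.2296  0.0212]
nest [0.6174 0.272 ] [0.6201 0.2684] [0.6187 0.2702 0.0306]
bush [ 0.436  -0.1276] [ 0.4405 -0.1266] [ 0.439  -0.1252  0.0471]
bolt [ 0.4395 -0.3161] [ 0.4412 -0.3114] [ 0.4414 -0.3103  0.0562]
dA [ 0.5369 -0.2347] [ 0.5401 -0.2383] [ 0.5384 -0.2368  0.0197]
dB [ 0.5489 -0.1267] [ 0.5491 -0.1335] [ 0.5486 -0.1328  0.0132]
```

step_arm([
  {"tx": 0.1, "ty": 0.08, "tz": 0.15, "ax": 0, "ay": 0, "az": 0, "fingers": -0.9},
  {"tx": 0.3, "ty": 0.23, "tz": 0.3, "ax": 0, "ay": 0, "az": 0, "fingers": -0.9},
  {"tx": 0.5, "ty": 0.38, "tz": 0.3, "ax": 0, "ay": 0, "az": 0, "fingers": -0.9},
  {"tx": 0.7, "ty": 0.53, "tz": 0.3, "ax": 0, "ay": 0, "az": 0, "fingers": -0.9},
  {"tx": 0.9, "ty": 0.68, "tz": 0.3, "ax": 0, "ay": 0, "az": 0, "fingers": -0.9},
  {"tx": 1, "ty": 0.75, "tz": 0.3, "ax": 0, "ay": 0, "az": 0, "fingers": -0.9},
])

```text
clock: 0.85
tcp_pos: [0.3511, -0.4518, 0.2663]
tcp_rot: [[0.942, 0.335, -0.001], [0.335, -0.942, 0.002], [-0.0, -0.002, -1.0]]
ft_force: [0.3, -0.2, -0.0]
grip_width: 0.357
```

step_arm([
  {"tx": 0.2, "ty": 0.15, "tz": 0, "ax": 0, "ay": 0, "az": 0, "fingers": -0.9},
  {"tx": 0.4, "ty": 0.3, "tz": 0, "ax": 0, "ay": 0, "az": 0, "fingers": -0.9},
  {"tx": 0.6, "ty": 0.45, "tz": 0, "ax": 0, "ay": 0, "az": 0, "fingers": -0.9},
  {"tx": 0.8, "ty": 0.6, "tz": 0, "ax": 0, "ay": 0, "az": 0, "fingers": -0.9},
  {"tx": 1, "ty": 0.75, "tz": 0, "ax": 0, "ay": 0, "az": 0, "fingers": -0.9},
  {"tx": 1, "ty": 0.75, "tz": 0, "ax": 0, "ay": 0, "az": 0, "fingers": -0.9},
])

```text
clock: 1.6
tcp_pos: [0.5023, -0.3382, 0.2654]
tcp_rot: [[0.941, 0.338, -0.002], [0.338, -0.941, 0.003], [-0.001, -0.004, -1.0]]
ft_force: [-0.7, 0.6, -0.3]
grip_width: 0.052
```

step_arm([
  {"tx": 0.2, "ty": 0.15, "tz": 0, "ax": 0, "ay": 0, "az": 0, "fingers": -0.9},
  {"tx": 0.4, "ty": 0.3, "tz": 0, "ax": 0, "ay": 0, "az": 0, "fingers": -0.9},
  {"tx": 0.6, "ty": 0.45, "tz": 0, "ax": 0, "ay": 0, "az": 0, "fingers": -0.9},
  {"tx": 0.8, "ty": 0.6, "tz": 0, "ax": 0, "ay": 0, "az": 0, "fingers": -0.9},
  {"tx": 0.96, "ty": 0.73, "tz": 0, "ax": 0, "ay": 0, "az": 0, "fingers": -0.9},
  {"tx": 0.96, "ty": 0.73, "tz": 0, "ax": 0, "ay": 0, "az": 0, "fingers": -0.9},
  {"tx": 0.96, "ty": 0.73, "tz": 0, "ax": 0, "ay": 0, "az": 0, "fingers": -0.9},
])

```text
clock: 2.48
tcp_pos: [0.6454, -0.2302, 0.2652]
tcp_rot: [[0.942, 0.336, -0.003], [0.336, -0.942, 0.003], [-0.002, -0.003, -1.0]]
ft_force: [-0.7, -0.6, -0.0]
grip_width: 0.047
```

step_arm([
  {"tx": 0, "ty": 0, "tz": -0.2, "ax": 0, "ay": 0, "az": 0, "fingers": -0.9},
  {"tx": 0, "ty": 0, "tz": -0.4, "ax": 0, "ay": 0, "az": 0, "fingers": -0.9},
  {"tx": 0, "ty": 0, "tz": -0.6, "ax": 0, "ay": 0, "az": 0, "fingers": -0.9},
  {"tx": 0, "ty": 0, "tz": -0.8, "ax": 0, "ay": 0, "az": 0, "fingers": -0.9},
  {"tx": 0, "ty": 0, "tz": -1, "ax": 0, "ay": 0, "az": 0, "fingers": -0.9},
  {"tx": 0, "ty": 0, "tz": -1, "ax": 0, "ay": 0, "az": 0, "fingers": -0.9},
  {"tx": 0, "ty": 0, "tz": -1, "ax": 0, "ay": 0, "az": 0, "fingers": -0.9},
])

```text
clock: 3.35
tcp_pos: [0.6453, -0.2314, 0.1171]
tcp_rot: [[0.942, 0.335, -0.001], [0.335, -0.942, 0.002], [-0.0, -0.002, -1.0]]
ft_force: [-0.5, -0.4, 0.7]
grip_width: 0.051
```

step_arm([
  {"tx": 0, "ty": 0.02, "tz": -0.2, "ax": 0, "ay": 0, "az": 0, "fingers": -0.9},
  {"tx": 0.01, "ty": 0.02, "tz": -0.34, "ax": 0, "ay": 0, "az": 0, "fingers": -0.9},
  {"tx": 0.01, "ty": 0.02, "tz": -0.38, "ax": 0, "ay": 0, "az": 0, "fingers": -0.9},
  {"tx": 0.01, "ty": 0.02, "tz": -0.38, "ax": 0, "ay": 0, "az": 0, "fingers": -0.9},
])

```text
clock: 3.85
tcp_pos: [0.6467, -0.2285, 0.0601]
tcp_rot: [[0.942, 0.335, -0.001], [0.335, -0.942, 0.002], [-0.001, -0.002, -1.0]]
ft_force: [-0.6, 0.7, 0.8]
grip_width: 0.049
```

Run:
```python
from plant import env, viewer
import cv2
ims=[]
for n,(u,v) in(("scene",(246,150)),("top",(392,150))):
    f=viewer.camera(n)["frame"][v-50:v+50,u-60:u+60]
    ims.append(cv2.resize(cv2.cvtColor(f,cv2.COLOR_RGB2BGR),(396,330),interpolation=cv2.INTER_CUBIC))
cv2.imwrite("pics/b1.png",cv2.hconcat(ims))
```

```text
(no output)
```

View pics/b1.png

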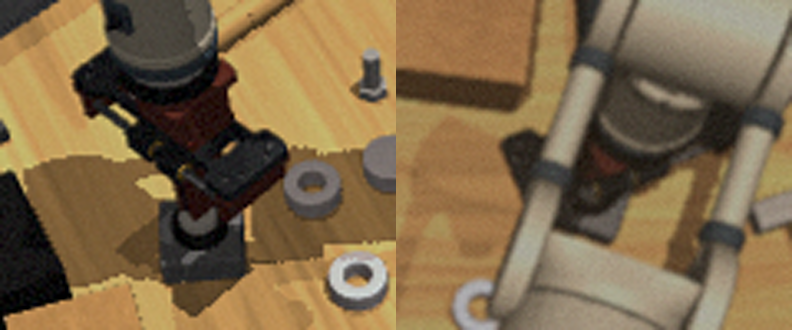

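In the scene view the closed fingertips sit just above the white cap, at about (246,165). In the top view the arm hides the cap. Next I press about 15 mm down.

step_arm([
  {"tx": 0, "ty": 0, "tz": -0.05, "ax": 0, "ay": 0, "az": 0, "fingers": -0.9},
  {"tx": 0, "ty": 0, "tz": -0.08, "ax": 0, "ay": 0, "az": 0, "fingers": -0.9},
  {"tx": 0, "ty": 0, "tz": -0.095, "ax": 0, "ay": 0, "az": 0, "fingers": -0.9},
  {"tx": 0, "ty": 0, "tz": -0.1, "ax": 0, "ay": 0, "az": 0, "fingers": -0.9},
  {"tx": 0, "ty": 0, "tz": -0.1, "ax": 0, "ay": 0, "az": 0, "fingers": -0.9},
])

```text
clock: 4.58
tcp_pos: [0.6477, -0.2288, 0.0471]
tcp_rot: [[0.942, 0.335, 0.002], [0.335, -0.942, 0.0], [0.002, 0.0, -1.0]]
ft_force: [1.4, 0.2, 4.0]
grip_width: 0.051
```

step_arm([
  {"tx": 0, "ty": 0, "tz": -0.01, "ax": 0, "ay": 0, "az": 0, "fingers": -0.9},
  {"tx": 0, "ty": 0, "tz": -0.02, "ax": 0, "ay": 0, "az": 0, "fingers": -0.9},
  {"tx": 0, "ty": 0, "tz": -0.02, "ax": 0, "ay": 0, "az": 0, "fingers": -0.9},
])

```text
clock: 4.95
tcp_pos: [0.6478, -0.2288, 0.0463]
tcp_rot: [[0.942, 0.335, 0.003], [0.335, -0.942, -0.0], [0.003, 0.001, -1.0]]
ft_force: [-3.4, 1.5, 11.9]
grip_width: 0.047
```

The force rose to 12 N with no more travel, so the button is on its stop. Now rise.

step_arm([
  {"tx": 0, "ty": 0, "tz": 0.1, "ax": 0, "ay": 0, "az": 0, "fingers": -0.9},
  {"tx": 0, "ty": 0, "tz": 0.3, "ax": 0, "ay": 0, "az": 0, "fingers": -0.9},
  {"tx": 0, "ty": 0, "tz": 0.6, "ax": 0, "ay": 0, "az": 0, "fingers": -0.9},
  {"tx": 0, "ty": 0, "tz": 0.9, "ax": 0, "ay": 0, "az": 0, "fingers": -0.9},
  {"tx": 0, "ty": 0, "tz": 1, "ax": 0, "ay": 0, "az": 0, "fingers": -0.9},
  {"tx": 0, "ty": 0, "tz": 1, "ax": 0, "ay": 0, "az": 0, "fingers": -0.9},
])

```text
clock: 5.7
tcp_pos: [0.648, -0.2289, 0.1964]
tcp_rot: [[0.942, 0.335, 0.004], [0.335, -0.942, -0.0], [0.003, 0.002, -1.0]]
ft_force: [0.4, -0.3, -1.1]
grip_width: 0.049
```

Run:
```python
from plant import env, viewer
import cv2
c=viewer.camera("scene")["frame"]
cv2.imwrite("pics/s2.png",cv2.resize(cv2.cvtColor(c[100:220,180:372],cv2.COLOR_RGB2BGR),(768,480),interpolation=cv2.INTER_CUBIC))
```

```text
(no output)
```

View pics/s2.png

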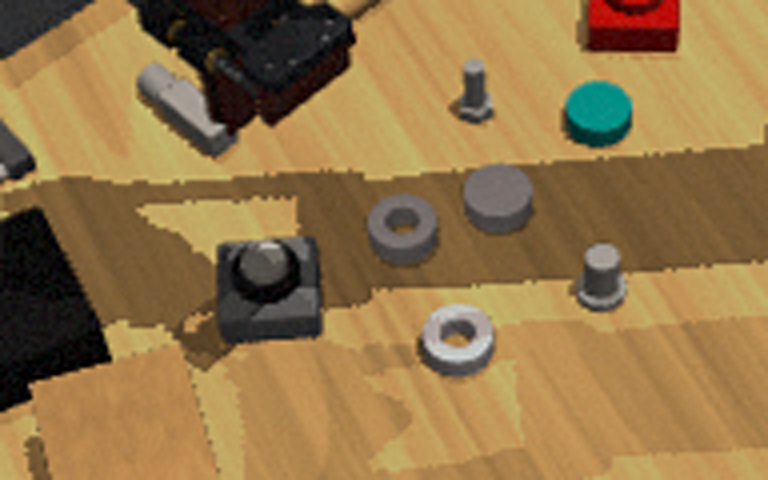

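The button is up and nothing has moved. The blank is at crop (497,195), in the arm's shadow. Travel to it at height.

step_arm([
  {"tx": -0.2, "ty": 0, "tz": 0, "ax": 0, "ay": 0, "az": 0, "fingers": -0.9},
  {"tx": -0.4, "ty": 0, "tz": 0, "ax": 0, "ay": 0, "az": 0, "fingers": -0.9},
  {"tx": -0.6, "ty": 0, "tz": 0, "ax": 0, "ay": 0, "az": 0, "fingers": -0.9},
  {"tx": -0.8, "ty": 0, "tz": 0, "ax": 0, "ay": 0, "az": 0, "fingers": -0.9},
  {"tx": -1, "ty": 0, "tz": 0, "ax": 0, "ay": 0, "az": 0, "fingers": -0.9},
  {"tx": -1, "ty": 0, "tz": 0, "ax": 0, "ay": 0, "az": 0, "fingers": -0.9},
])

```text
clock: 6.5
tcp_pos: [0.4958, -0.2284, 0.192]
tcp_rot: [[0.943, 0.334, -0.002], [0.334, -0.943, 0.002], [-0.001, -0.003, -1.0]]
ft_force: [0.5, -0.2, -0.3]
grip_width: 0.052
```

step_arm([
  {"tx": -0.1, "ty": 0, "tz": 0, "ax": 0, "ay": 0, "az": 0, "fingers": -0.9},
  {"tx": -0.21, "ty": -0.01, "tz": 0, "ax": 0, "ay": 0, "az": 0, "fingers": -0.9},
  {"tx": -0.21, "ty": -0.01, "tz": 0, "ax": 0, "ay": 0, "az": 0, "fingers": -0.9},
  {"tx": -0.21, "ty": -0.01, "tz": -0.1, "ax": 0, "ay": 0, "az": 0, "fingers": -0.9},
  {"tx": -0.21, "ty": -0.01, "tz": -0.25, "ax": 0, "ay": 0, "az": 0, "fingers": -0.9},
  {"tx": -0.21, "ty": -0.01, "tz": -0.4, "ax": 0, "ay": 0, "az": 0, "fingers": -0.9},
  {"tx": -0.21, "ty": -0.01, "tz": -0.5, "ax": 0, "ay": 0, "az": 0, "fingers": -0.9},
  {"tx": -0.21, "ty": -0.01, "tz": -0.5, "ax": 0, "ay": 0, "az": 0, "fingers": -0.9},
])

```text
clock: 7.5
tcp_pos: [0.4638, -0.2294, 0.1148]
tcp_rot: [[0.942, 0.334, -0.005], [0.334, -0.942, 0.004], [-0.004, -0.006, -1.0]]
ft_force: [-0.4, -0.0, 0.0]
grip_width: 0.049
```

step_arm([
  {"tx": 0.02, "ty": 0, "tz": -0.15, "ax": 0, "ay": 0, "az": 0, "fingers": -0.9},
  {"tx": 0.02, "ty": 0, "tz": -0.3, "ax": 0, "ay": 0, "az": 0, "fingers": -0.9},
  {"tx": 0.02, "ty": 0, "tz": -0.42, "ax": 0, "ay": 0, "az": 0, "fingers": -0.9},
  {"tx": 0.02, "ty": 0, "tz": -0.46, "ax": 0, "ay": 0, "az": 0, "fingers": -0.9},
  {"tx": 0.02, "ty": 0, "tz": -0.46, "ax": 0, "ay": 0, "az": 0, "fingers": -0.9},
])

```text
clock: 8.12
tcp_pos: [0.4669, -0.2294, 0.046]
tcp_rot: [[0.942, 0.334, -0.005], [0.334, -0.942, 0.004], [-0.004, -0.006, -1.0]]
ft_force: [-0.3, 0.7, 0.4]
grip_width: 0.047
```

Run:
```python
from plant import env, viewer
import cv2
c=viewer.camera("scene")["frame"]
cv2.imwrite("pics/s3.png",cv2.resize(cv2.cvtColor(c[80:200,220:412],cv2.COLOR_RGB2BGR),(768,480),interpolation=cv2.INTER_CUBIC))
```

```text
(no output)
```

View pics/s3.png

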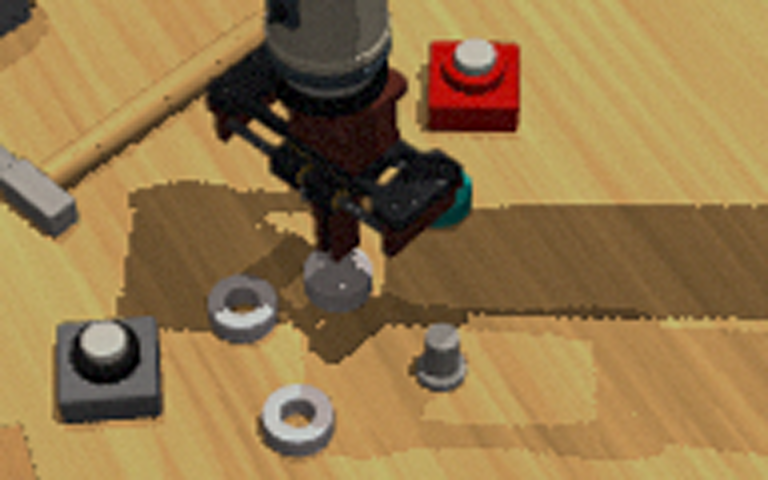

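The fingertips are just above the blank at crop (338,275), and they project onto its top. Hold for about 2 s.

step_arm([
  {"tx": 0, "ty": 0, "tz": 0, "ax": 0, "ay": 0, "az": 0, "fingers": -0.9},
  {"tx": 0, "ty": 0, "tz": 0, "ax": 0, "ay": 0, "az": 0, "fingers": -0.9},
  {"tx": 0, "ty": 0, "tz": 0, "ax": 0, "ay": 0, "az": 0, "fingers": -0.9},
  {"tx": 0, "ty": 0, "tz": 0, "ax": 0, "ay": 0, "az": 0, "fingers": -0.9},
  {"tx": 0, "ty": 0, "tz": 0, "ax": 0, "ay": 0, "az": 0, "fingers": -0.9},
  {"tx": 0, "ty": 0, "tz": 0, "ax": 0, "ay": 0, "az": 0, "fingers": -0.9},
  {"tx": 0, "ty": 0, "tz": 0, "ax": 0, "ay": 0, "az": 0, "fingers": -0.9},
  {"tx": 0, "ty": 0, "tz": 0, "ax": 0, "ay": 0, "az": 0, "fingers": -0.9},
])

```text
clock: 9.18
tcp_pos: [0.4671, -0.2295, 0.0465]
tcp_rot: [[0.942, 0.334, -0.005], [0.334, -0.942, 0.004], [-0.003, -0.005, -1.0]]
ft_force: [0.5, 0.3, 1.1]
grip_width: 0.051
```

step_arm([
  {"tx": 0, "ty": 0, "tz": 0, "ax": 0, "ay": 0, "az": 0, "fingers": -0.9},
  {"tx": 0, "ty": 0, "tz": 0, "ax": 0, "ay": 0, "az": 0, "fingers": -0.9},
  {"tx": 0, "ty": 0, "tz": 0, "ax": 0, "ay": 0, "az": 0, "fingers": -0.9},
  {"tx": 0, "ty": 0, "tz": 0, "ax": 0, "ay": 0, "az": 0, "fingers": -0.9},
  {"tx": 0, "ty": 0, "tz": 0, "ax": 0, "ay": 0, "az": 0, "fingers": -0.9},
  {"tx": 0, "ty": 0, "tz": 0, "ax": 0, "ay": 0, "az": 0, "fingers": -0.9},
  {"tx": 0, "ty": 0, "tz": 0, "ax": 0, "ay": 0, "az": 0, "fingers": -0.9},
  {"tx": 0, "ty": 0, "tz": 0, "ax": 0, "ay": 0, "az": 0, "fingers": -0.9},
])

```text
clock: 10.18
tcp_pos: [0.4671, -0.2296, 0.0465]
tcp_rot: [[0.942, 0.334, -0.005], [0.334, -0.942, 0.004], [-0.003, -0.005, -1.0]]
ft_force: [0.1, -0.2, 0.7]
grip_width: 0.05
```

step_arm([
  {"tx": 0, "ty": 0, "tz": 0.2, "ax": 0, "ay": 0, "az": 0, "fingers": -0.9},
  {"tx": 0, "ty": 0, "tz": 0.5, "ax": 0, "ay": 0, "az": 0, "fingers": -0.9},
  {"tx": 0, "ty": 0, "tz": 0.8, "ax": 0, "ay": 0, "az": 0, "fingers": -0.9},
  {"tx": 0, "ty": 0, "tz": 1, "ax": 0, "ay": 0, "az": 0, "fingers": -0.9},
  {"tx": 0, "ty": 0, "tz": 1, "ax": 0, "ay": 0, "az": 0, "fingers": -0.9},
])

```text
clock: 10.8
tcp_pos: [0.4682, -0.2302, 0.1997]
tcp_rot: [[0.942, 0.334, 0.0], [0.334, -0.942, 0.001], [0.001, -0.001, -1.0]]
ft_force: [0.0, -0.2, -0.1]
grip_width: 0.053
```

step_arm([
  {"tx": 0.03, "ty": 0.1, "tz": 0.15, "ax": 0, "ay": 0, "az": 0, "fingers": -0.9},
  {"tx": 0.1, "ty": 0.3, "tz": 0.4, "ax": 0, "ay": 0, "az": 0, "fingers": -0.9},
  {"tx": 0.16, "ty": 0.55, "tz": 0.4, "ax": 0, "ay": 0, "az": 0, "fingers": -0.9},
  {"tx": 0.22, "ty": 0.75, "tz": 0.4, "ax": 0, "ay": 0, "az": 0, "fingers": -0.9},
  {"tx": 0.27, "ty": 0.9, "tz": 0.4, "ax": 0, "ay": 0, "az": 0, "fingers": -0.9},
  {"tx": 0.3, "ty": 1, "tz": 0.4, "ax": 0, "ay": 0, "az": 0, "fingers": -0.9},
])

```text
clock: 11.55
tcp_pos: [0.5131, -0.0791, 0.2578]
tcp_rot: [[0.942, 0.335, -0.002], [0.335, -0.942, 0.002], [-0.001, -0.002, -1.0]]
ft_force: [-1.0, -0.1, 0.5]
grip_width: 0.05
```

step_arm([
  {"tx": 0.06, "ty": 0.2, "tz": 0, "ax": 0, "ay": 0, "az": 0, "fingers": -0.9},
  {"tx": 0.12, "ty": 0.4, "tz": 0, "ax": 0, "ay": 0, "az": 0, "fingers": -0.9},
  {"tx": 0.18, "ty": 0.6, "tz": 0, "ax": 0, "ay": 0, "az": 0, "fingers": -0.9},
  {"tx": 0.24, "ty": 0.8, "tz": 0, "ax": 0, "ay": 0, "az": 0, "fingers": -0.9},
  {"tx": 0.3, "ty": 1, "tz": 0, "ax": 0, "ay": 0, "az": 0, "fingers": -0.9},
])

```text
clock: 12.18
tcp_pos: [0.5582, 0.0716, 0.2565]
tcp_rot: [[0.942, 0.335, -0.004], [0.335, -0.942, 0.001], [-0.003, -0.002, -1.0]]
ft_force: [0.3, 0.3, -0.2]
grip_width: 0.046
```

step_arm([
  {"tx": 0.06, "ty": 0.2, "tz": 0, "ax": 0, "ay": 0, "az": 0, "fingers": -0.9},
  {"tx": 0.12, "ty": 0.4, "tz": 0, "ax": 0, "ay": 0, "az": 0, "fingers": -0.9},
  {"tx": 0.18, "ty": 0.6, "tz": 0, "ax": 0, "ay": 0, "az": 0, "fingers": -0.9},
  {"tx": 0.24, "ty": 0.8, "tz": 0, "ax": 0, "ay": 0, "az": 0, "fingers": -0.9},
  {"tx": 0.3, "ty": 1, "tz": 0, "ax": 0, "ay": 0, "az": 0, "fingers": -0.9},
  {"tx": 0.3, "ty": 1, "tz": 0, "ax": 0, "ay": 0, "az": 0, "fingers": -0.9},
])

```text
clock: 12.92
tcp_pos: [0.6032, 0.223, 0.2543]
tcp_rot: [[0.942, 0.337, -0.007], [0.337, -0.942, 0.0], [-0.006, -0.003, -1.0]]
ft_force: [-0.1, 0.2, 0.1]
grip_width: 0.053
```

step_arm([
  {"tx": 0.05, "ty": 0.16, "tz": 0, "ax": 0, "ay": 0, "az": 0, "fingers": -0.9},
  {"tx": 0.1, "ty": 0.31, "tz": 0, "ax": 0, "ay": 0, "az": 0, "fingers": -0.9},
  {"tx": 0.1, "ty": 0.31, "tz": 0, "ax": 0, "ay": 0, "az": 0, "fingers": -0.9},
  {"tx": 0.1, "ty": 0.31, "tz": -0.2, "ax": 0, "ay": 0, "az": 0, "fingers": -0.9},
  {"tx": 0.1, "ty": 0.31, "tz": -0.45, "ax": 0, "ay": 0, "az": 0, "fingers": -0.9},
  {"tx": 0.1, "ty": 0.31, "tz": -0.7, "ax": 0, "ay": 0, "az": 0, "fingers": -0.9},
  {"tx": 0.1, "ty": 0.31, "tz": -0.9, "ax": 0, "ay": 0, "az": 0, "fingers": -0.9},
  {"tx": 0.1, "ty": 0.31, "tz": -0.9, "ax": 0, "ay": 0, "az": 0, "fingers": -0.9},
])

```text
clock: 13.92
tcp_pos: [0.6165, 0.2672, 0.1159]
tcp_rot: [[0.942, 0.335, -0.012], [0.335, -0.942, -0.002], [-0.013, -0.002, -1.0]]
ft_force: [0.1, 0.2, 0.6]
grip_width: 0.048
```

step_arm([
  {"tx": 0.01, "ty": 0.02, "tz": -0.12, "ax": 0, "ay": 0, "az": 0, "fingers": -0.9},
  {"tx": 0.015, "ty": 0.02, "tz": -0.24, "ax": 0, "ay": 0, "az": 0, "fingers": -0.9},
  {"tx": 0.015, "ty": 0.02, "tz": -0.34, "ax": 0, "ay": 0, "az": 0, "fingers": -0.9},
  {"tx": 0.015, "ty": 0.02, "tz": -0.38, "ax": 0, "ay": 0, "az": 0, "fingers": -0.9},
  {"tx": 0.015, "ty": 0.02, "tz": -0.38, "ax": 0, "ay": 0, "az": 0, "fingers": -0.9},
])

```text
clock: 14.55
tcp_pos: [0.6185, 0.2702, 0.0583]
tcp_rot: [[0.942, 0.335, -0.013], [0.335, -0.942, -0.003], [-0.013, -0.002, -1.0]]
ft_force: [0.1, -0.6, 0.4]
grip_width: 0.046
```

Run:
```python
from plant import env, viewer
import cv2
c=viewer.camera("scene")["frame"]
cv2.imwrite("pics/s4.png",cv2.resize(cv2.cvtColor(c[230:380,260:500],cv2.COLOR_RGB2BGR),(768,480),interpolation=cv2.INTER_CUBIC))
cv2.imwrite("pics/s4full.png",cv2.cvtColor(c,cv2.COLOR_RGB2BGR))
```

```text
(no output)
```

View pics/s4.png

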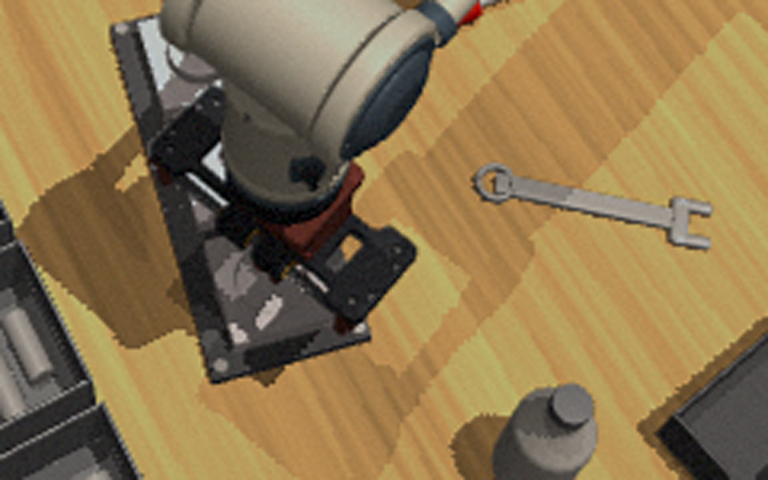

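View pics/s4full.png

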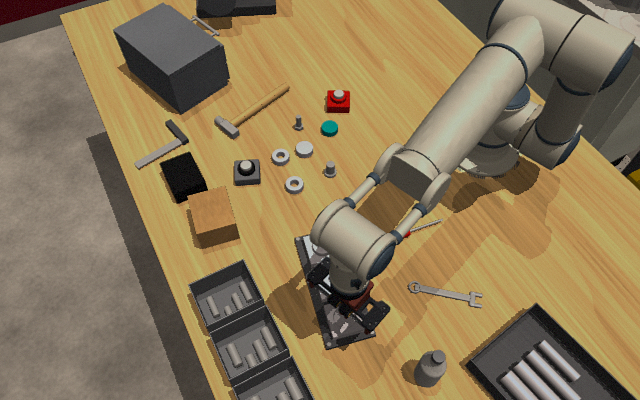

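The gripper is over the empty nest, with the recess partly visible at crop (235,270), and the bottle at crop (545,440) is clear. The button and loose parts have not moved. Hold for 2 s, then hand in.

step_arm([
  {"tx": 0, "ty": 0, "tz": 0, "ax": 0, "ay": 0, "az": 0, "fingers": -0.9},
  {"tx": 0, "ty": 0, "tz": 0, "ax": 0, "ay": 0, "az": 0, "fingers": -0.9},
  {"tx": 0, "ty": 0, "tz": 0, "ax": 0, "ay": 0, "az": 0, "fingers": -0.9},
  {"tx": 0, "ty": 0, "tz": 0, "ax": 0, "ay": 0, "az": 0, "fingers": -0.9},
  {"tx": 0, "ty": 0, "tz": 0, "ax": 0, "ay": 0, "az": 0, "fingers": -0.9},
  {"tx": 0, "ty": 0, "tz": 0, "ax": 0, "ay": 0, "az": 0, "fingers": -0.9},
  {"tx": 0, "ty": 0, "tz": 0, "ax": 0, "ay": 0, "az": 0, "fingers": -0.9},
  {"tx": 0, "ty": 0, "tz": 0, "ax": 0, "ay": 0, "az": 0, "fingers": -0.9},
])

```text
clock: 15.6
tcp_pos: [0.6188, 0.2703, 0.0591]
tcp_rot: [[0.942, 0.335, -0.012], [0.335, -0.942, -0.002], [-0.012, -0.002, -1.0]]
ft_force: [-0.0, 0.0, 0.9]
grip_width: 0.052
```

step_arm([
  {"tx": 0, "ty": 0, "tz": 0, "ax": 0, "ay": 0, "az": 0, "fingers": -0.9},
  {"tx": 0, "ty": 0, "tz": 0, "ax": 0, "ay": 0, "az": 0, "fingers": -0.9},
  {"tx": 0, "ty": 0, "tz": 0, "ax": 0, "ay": 0, "az": 0, "fingers": -0.9},
  {"tx": 0, "ty": 0, "tz": 0, "ax": 0, "ay": 0, "az": 0, "fingers": -0.9},
  {"tx": 0, "ty": 0, "tz": 0, "ax": 0, "ay": 0, "az": 0, "fingers": -0.9},
  {"tx": 0, "ty": 0, "tz": 0, "ax": 0, "ay": 0, "az": 0, "fingers": -0.9},
  {"tx": 0, "ty": 0, "tz": 0, "ax": 0, "ay": 0, "az": 0, "fingers": -0.9},
  {"tx": 0, "ty": 0, "tz": 0, "ax": 0, "ay": 0, "az": 0, "fingers": -0.9},
])

```text
clock: 16.6
tcp_pos: [0.6188, 0.2703, 0.0591]
tcp_rot: [[0.942, 0.335, -0.012], [0.335, -0.942, -0.002], [-0.012, -0.002, -1.0]]
ft_force: [-0.2, 0.5, -0.8]
grip_width: 0.051
```

Run:
```python
from plant import env
s=env.get_state();print(s["clock"],s["tcp_pos"],s["ft_force"])
print(env.finish_job())
s=env.get_state();print(s["clock"],s["tcp_pos"])
```

```text
16.6 [0.61884261 0.27031651 0.05910313] [-0.24847114  0.5239752  -0.79153658]
the job is handed in; nothing more can be done
None
the job is handed in; nothing more can be done
```

The job is handed in at 16.6 s of the 53 s allowed; no verdict was reported.

- **Button:** I pressed the call button onto its stop; the force reached about 12 N with no further travel. I then released it, and the camera picture shows it up again.
- **Undrilled disc:** I pointed at it for about 2 s, with the tip 26 mm above its top.
- **Empty nest:** I travelled there at about 0.25 m height and pointed for about 2 s. The arm finished there, with the tip 27 mm above the block's top and within about 1 mm of the measured recess centre.

**Last checks:** The force on the tool was only noise, under 1 N. The picture taken at the nest showed the button up and the loose parts and bystanders in view not moved. The arm hid part of the fixture in that picture, so the seated discs could not be fully seen. The two camera views agreed to within about 2–5 mm on the three targets, and no check disagreed.

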